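# File the slide boxes in an even row

### The arm

A 7-joint arm with a two-finger parallel gripper is mounted at the origin on the work surface. World frame = base frame: x ahead of the robot, y to its left, z up, the work surface at z = 0. Lengths are in m, angles in rad, forces in N, time in s.
With the tool pointing down it reaches from about 0.425 to 0.925 m from the base axis. Payload 6.8 kg.
Tool frame: the origin (TCP) lies between the finger pads; the fingertips stand r.tips_ahead ahead of it and the grasp point (between the pads) lies 5 mm behind it (r.tips_ahead is the distance from the TCP to the fingertips, in m); z points along the fingers, y is the line along which they close (so a half turn about z gives the same grasp; the last joint's range is limited). The gripper opens to 85 mm and grips with 20 to 120 N. Pads are 22 mm wide; open, the fingers measure 114 mm over their backs; the gripper's body (76 mm by 85 mm) begins 54 mm behind the grasp point. The pads swing forward as they close: fully open they stand 13 mm farther back than shut.
Start: joints at [-1.279, 0.477, 0.022, 1.555, -0.011, 1.109, -0.083], TCP at [0.263, 0.622, 0.245] pointing down, gripper open.
Joint ranges: [-2.96, 2.96], [-0.34, 2.1], [-1.41, 1.46], [0.24, 2.44], [-1.37, 4.51], [0.17, 1.92], [-2.96, 2.96]. Speed limits (rad/s): [2.39, 2.39, 3.14, 3.14, 3.14, 3.14, 3.14].

### API

Orientations are given as a rotation vector (axis times angle).
In Python, from bench import r gives the robot as it stands.
- The arm moves only by the tool move_arm, never from a script. Its argument "rows" is one flat list of numbers, 4 for each row, row after row: the shift along the tool's x, y, z in cm, then the turn about the tool's z in degrees. In form: [tx, ty, tz, twist, tx, ty, tz, twist, ...]. A call has 1 to 10 rows; each row is the pose to reach, as a shift and turn from the pose commanded when the call began, along the tool's axes at that moment; what a row does not reach only later rows make up. A row lasts 1/8 s, in which the tool goes at most 62.5 mm and 10.7 degrees, less where a joint would pass 70% of its speed; a pose out of reach is approached as far as the arm can. A call with a gripper value outside its range is refused whole. "fingers" is the opening, from 0 (shut) to 1 (fully open), set as the call begins (left out, the last holds). The fingers move at their own pace and stop on an object; "newtons" is the grip in N (left out, the last holds). Time passes only in rows, so rows that repeat a pose let the fingers close. It gives the time, the measured TCP pose, the force, the opening and the grip force at its end, in the units of the state.
- r.get_obs(): the state, without advancing time (a new reading comes with each control period).
- r.grab_frame(name): name is "scene" or "top"; returns the picture (420x560x3 uint8, blue, green, red); there is no depth.
- r.camera_params(name): a dict with "fx", "fy", "cx", "cy" (pixels), "world_from_camera" (4x4, takes a point from camera to world coordinates). Camera axes: x right, y down, z forward; pixel columns grow to the right and rows downward; lengths in m; the calibration is good to about 2 mm. A picture is of the moment at which its call begins. camera_params takes no time and is no camera call.
- r.hand_in(): hands the job in; it is judged then, once.
The state is a dict: "clock": time; "joints": joint angles; "qvel": joint speeds; "tau": joint torques, N m; "tcp_pos": TCP position; "orientation": TCP orientation; "contact_force": force on the tool from outside, world axes, zero at the start; "moment": the same for the moment, N m; "grip_width": finger opening in m; "gripper_force": force on a finger pad.
Only numpy, scipy, OpenCV 4.12 (cv2) and the standard library are available. Lean on these libraries where they do the work, as an engineer would, in place of code of your own. Each camera call takes 0.05 s, during which the arm holds its last target. There are 200 camera calls.

### The job

Slide the loose slide box along the bench, without lifting it, into the empty bay of the low white filing rack, end first, lengthways. Also push back the two boxes that stick out of the other bays, so that all three boxes are fully home against the back of the rack and their front ends stand in one even row. Leave the bottle, the jar and the beaker alone.

Things in the scene. Friction and masses are not known exactly. Their poses are not given: they have to be found in the camera images.
- rack: Low white rack fixed to the bench, 306 wide, 106 deep, 50 mm high: three bays in a row (centres at y = -100, 0, +100 mm), open in front (towards the robot), floorless: boxes slide on the bench. Origin: on the bench (z = 0), middle of the front edge plane; x runs level straight into the bays, y along the front, z up. Turned up to 0.2 rad from facing the robot.
- rack_bay (a point): Middle bay's mouth: centre of its opening on the bench, at the rack's origin. Each of the three bays is 94 mm wide between walls 6 mm thick and 50 mm high, and 100 mm deep from the front plane to the back wall (28 mm high). A lintel crosses all bays from 25 to 47 mm behind the front plane, 43 mm (underside) to 50 mm above the bench; otherwise the bays are open above.
- loose_box: Closed grey plastic slide box, 105 long (x), 84 wide (y), 35 mm high, about 0.25 kg, flat on the bench in front of the rack, turned up to 0.4 rad from the bay direction. Origin: centre of the underside. It fits a bay lengthways only (either end first), 5 mm play each side. Fully home, its origin is 47.5 mm behind the rack's front plane and its near end 5 mm proud of that plane.
- box_b: Same make and size as loose_box; starts standing in one of the three bays, nearly straight, sticking out 15 to 35 mm farther than its home position. Origin: centre of the underside; its x axis runs along its 105 mm length, into the bay.
- box_c: Same make and size as loose_box; starts standing in one of the three bays, nearly straight, sticking out 15 to 35 mm farther than its home position. Origin: centre of the underside; its x axis runs along its 105 mm length, into the bay.
- card: Paper place-holder, 30 x 50 mm, 1 mm thick, stuck to the bench inside the one empty bay (within 5 mm of the bay's centre line); boxes slide over it without touching anything. Origin: its centre.
- oil_bottle: Amber bottle, 48 mm across, 100 mm high, standing left of the rack; not to be disturbed. Origin: centre of the underside.
- jar: White jar, 64 mm across, 75 mm high, standing right of the rack; not to be disturbed. Origin: centre of the underside.
- beaker: White open beaker, 70 mm across, 90 mm high, standing on the right, beyond the jar; not to be disturbed. Origin: centre of the underside.
Things that resemble listed ones, but are neither listed nor needed, are in the scene too. Leave any blue or red look-alike of the box_b alone.

How it is judged:
At the end, for the whole second after the job is handed in: All three slide boxes stand flat on the bench in the rack's bays (one each), at rest and lengthways (within 0.11 rad), each with its origin 47.5 mm (-4, +6 mm) beyond the rack's front plane, that is within 4 mm of touching the back wall (x of loose_box in the frame of rack between 0.0435 and 0.0535 m and y of loose_box in the frame of rack between -0.12 and 0.12 m and angle between the x axis of each of loose_box, box_b, box_c and the x axis of rack, either way round below 0.11 rad and angle between each of loose_box, box_b, box_c's own z axis and vertical below 0.1 rad and height (world z) of each of loose_box, box_b, box_c below 0.01 m and linear speed of each of loose_box, box_b, box_c below 0.01 m/s and x of box_b in the frame of rack between 0.0435 and 0.0535 m and y of box_b in the frame of rack between -0.12 and 0.12 m and x of box_c in the frame of rack between 0.0435 and 0.0535 m and y of box_c in the frame of rack between -0.12 and 0.12 m).
It fails at once if the loose slide box is lifted off the bench (more than 15 mm) or tipped (height (world z) of loose_box above 0.015 m or angle between loose_box's own z axis and vertical above 0.35 rad).
It fails at once if the bottle, the jar or the beaker is moved more than 20 mm or knocked over (distance of any of oil_bottle, jar, beaker from where it was at the start of the episode above 0.02 m or angle between any of oil_bottle, jar, beaker's own z axis and vertical above 0.3 rad).
It also fails if it takes over 61 s, if anything falls off the work surface, if the arm or the gripper's body presses on something with over 40 N, if the wrist force passes 120 N, or if a joint passes its speed limit or range.

## Working session

There is one attempt and no reset: what is moved stays moved. The work goes in short steps, Python scripts to look and compute and a tool call to move; the robot and the scene stay as the last step left them, time stands still between calls to the robot, and variables do not carry over. Pictures are saved under pics/ and viewed, at most 10 in all, crops included, and the job is handed in when it is done.

Besides the shell and the picture viewer there is one more tool, called after ">>>" by a JSON object that holds its "method" and its "body", one argument or row to a line. move_arm: Moves the arm, as the interface text tells. Its arguments: {"type":"object","properties":{"rows":{"type":"array"},"fingers":{"type":"number"},"newtons":{"type":"number"}},"required":["rows"]}

```bash
mkdir -p pics
python3 - <<'E'
from bench import r
import cv2
for n in("scene","top"):
    f=r.grab_frame(n); cv2.imwrite(f"pics/{n}0.png",f)
    p=r.camera_params(n); print(n,p)
o=r.get_obs(); print(o, r.tips_ahead)
E
```

```text
scene {'fx': 487.7201275026344, 'fy': 487.7201275026344, 'cx': 282.3770153163464, 'cy': 211.477977568964, 'world_from_camera': array([[-0.71751838,  0.49819891, -0.48679073,  1.30551406],
       [ 0.69627915,  0.49390325, -0.52082139,  0.66907868],
       [-0.01904512, -0.71264116, -0.70127017,  0.99146291],
       [ 0.        ,  0.        ,  0.        ,  1.        ]])}
top {'fx': 511.98294858033273, 'fy': 511.98294858033273, 'cx': 286.15192991005495, 'cy': 207.99713121470032, 'world_from_camera': array([[ 0.0039722 , -0.9909685 ,  0.13403598,  0.45107585],
       [-0.99997018, -0.00482401, -0.00603097, -0.05343294],
       [ 0.0066231 , -0.13400803, -0.99095811,  1.33938172],
       [ 0.        ,  0.        ,  0.        ,  1.        ]])}
{'clock': 0.1, 'joints': array([-1.27905978,  0.47772582,  0.02238224,  1.55635132, -0.01149896,
        1.10928035, -0.08310585]), 'qvel': array([ 0.00052367, -0.00204606,  0.00016788, -0.00540338, -0.00143476,
       -0.00051146,  0.00028387]), 'tau': array([ 4.12257883e-03, -5.97754633e+01,  1.61326010e+00, -2.81951630e+01,
        1.27932394e-02,  4.99311107e-03,  6.80448039e-06]), 'tcp_pos': array([0.26259033, 0.62128123, 0.24441859]), 'orientation': array([-6.23880431e-01, -3.07882890e+00,  2.55278150e-03]), 'contact_force': array([-0.50104507, -0.13648773,  0.60479713]), 'moment': array([ 0.00746287,  0.02777216, -0.05368417]), 'gripper_force': 0.0, 'grip_width': 0.08554508296473479} 0.014
```

View pics/scene0.png

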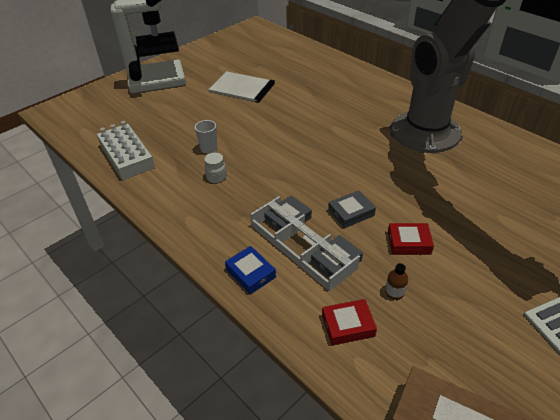

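View pics/top0.png

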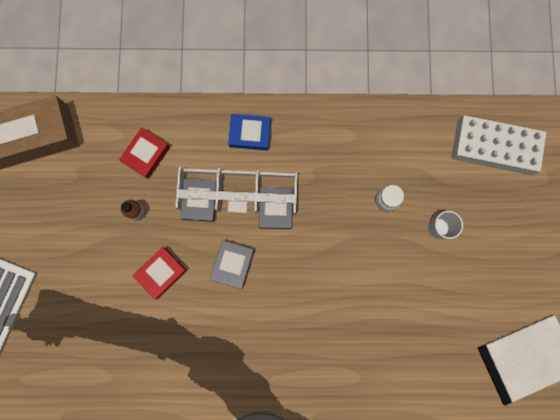

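The top view shows the rack at cols 178–298, rows 168–208. The left and right bays are occupied (box ends at rows ~220 and ~229), the middle bay is empty with the card at about (238,202), and the loose box is at (232,264), tilted. The scene view agrees: rack at about (305,240), loose box at (352,208).

```bash
cat > h.py <<'E'
import numpy as np, cv2
from bench import r
def ray(n,px):
    p=r.camera_params(n); M=p["world_from_camera"]
    px=np.atleast_2d(np.asarray(px,float))
    d=np.c_[(px[:,0]-p["cx"])/p["fx"],(px[:,1]-p["cy"])/p["fy"],np.ones(len(px))]@M[:3,:3].T
    return M[:3,3],d
def onz(n,px,z):
    o,d=ray(n,px); return (o+d*((z-o[2])/d[:,2])[:,None])[:,:2]
def two(pt,ps):
    o1,d1=ray("top",pt);o2,d2=ray("scene",ps);d1=d1[0];d2=d2[0]
    s=np.linalg.lstsq(np.c_[d1,-d2],o2-o1,rcond=None)[0]
    a=o1+s[0]*d1;b=o2+s[1]*d2
    return (a+b)/2,np.linalg.norm(a-b)
E
python3 - <<'E'
import cv2
t=cv2.imread("pics/top0.png");s=cv2.imread("pics/scene0.png")
cv2.imwrite("pics/tc.png",cv2.resize(t[155:300,165:315],None,fx=4,fy=4,interpolation=cv2.INTER_CUBIC)[:600])
cv2.imwrite("pics/sc.png",cv2.resize(s[180:300,240:390],None,fx=5,fy=5,interpolation=cv2.INTER_CUBIC))
E
```

```text
(no output)
```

View pics/tc.png

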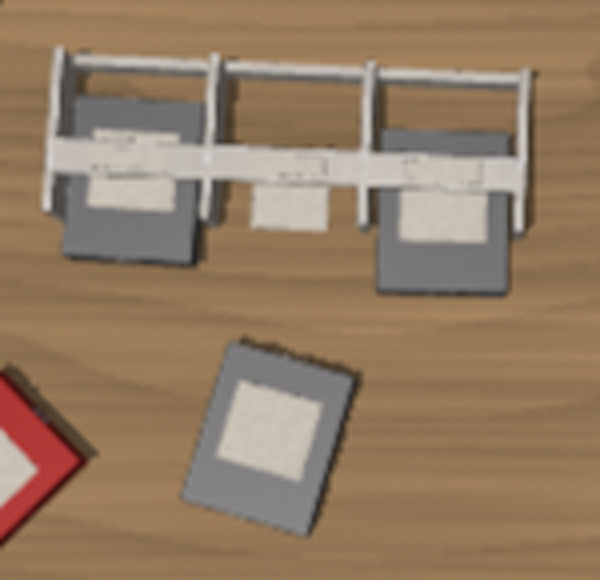

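View pics/sc.png

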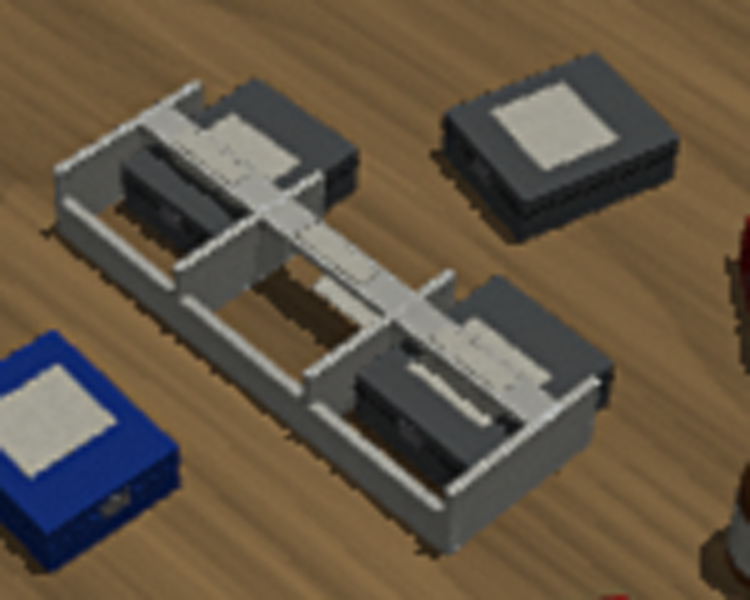

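The top crop shows rack front-wall tips at (47,210), (206,218), (363,226) and (520,233). The loose box's top corners are (235,342), (356,376), (308,535) and (183,497). The proud box front edges run (65,260)-(195,265) and (377,293)-(508,293). The scene crop shows matching corners.

```bash
cat >> h.py <<'E'
T=lambda c:np.asarray(c,float)/4+[165-.375,155-.375]
S=lambda c:np.asarray(c,float)/5+[240-.4,180-.4]
E
python3 - <<'E'
from h import *
np.set_printoptions(precision=4,suppress=True)
def prs(name,a,b):
    for p,q in zip(a,b): print(name,*two(T(p),S(q)))
prs("rackfront",[(47,210),(206,218),(363,226),(520,233)],[(598,380),(452,272),(322,175),(197,85)])
L=[(235,342),(356,376),(308,535),(183,497)]
prs("loose",L,[(523,203),(443,117),(597,55),(678,140)])
prs("b",[(65,260),(195,265)],[(612,370),(497,278)])
prs("c",[(377,293),(508,293)],[(357,155),(256,80)])
F=onz("top",T([(47,210),(206,218),(363,226),(520,233)]),.05)
B=onz("top",T([(59,48),(215,55),(371,62),(528,70)]),.05)
print("front",F,"back",B)
y=np.array([150,50,-50,-150])/1e3
fr=F.mean(0); v=F[0]-F[3]; th=np.arctan2(-v[0],v[1]); w=(F-B).mean(0); th2=np.arctan2(-w[1],-w[0]); print("origin",fr,"len",np.hypot(*v),"th",th,th2,np.hypot(*w))
R=lambda t:np.array([[np.cos(t),-np.sin(t)],[np.sin(t),np.cos(t)]])
for n,P in(("loose",L),("b",[(65,260),(195,265)]),("c",[(377,293),(508,293)])):
    W=onz("top",T(P),.035); print(n,W,"rackframe",(W-fr)@R(th))
    if n=="loose":
        e=(W[0]+W[1]-W[2]-W[3]);print("yaw",np.arctan2(e[1],e[0]),"ctr",W.mean(0))
# bottle, jar bases rough
print("bottle/jar",onz("top",[(138,216),(388,200)],0.0))
E
```

```text
rackfront [0.6258 0.2187 0.0485] 0.0023878242765218226
rackfront [0.6216 0.1173 0.0479] 0.0013655896411225164
rackfront [0.617  0.0176 0.0467] 0.0016683973584464993
rackfront [ 0.6138 -0.0831  0.0461] 0.0005093738772314173
loose [0.5436 0.0998 0.0307] 0.00276449960665056
loose [0.5224 0.0221 0.0297] 0.002262247512760143
loose [0.4218 0.0514 0.0312] 0.0032018073507710746
loose [0.4456 0.1302 0.0321] 0.0020789622725199525
b [0.5975 0.2096 0.0252] 0.0009441519893162403
b [0.5937 0.1261 0.0285] 0.0009826006972089643
c [0.5768 0.0082 0.0275] 0.0007441861570061461
c [ 0.5761 -0.075   0.0307] 0.0017548868458385739
front [[ 0.6264  0.2174]
 [ 0.6217  0.1165]
 [ 0.6171  0.0168]
 [ 0.6131 -0.0828]] back [[ 0.7313  0.2131]
 [ 0.7272  0.113 ]
 [ 0.7232  0.013 ]
 [ 0.7185 -0.0878]]
origin [0.6196 0.067 ] len 0.3005131502196879 th -0.04416311626275302 -0.03904078963954723 0.10555978762302316
loose [[0.5441 0.0982]
 [0.5229 0.0209]
 [0.4229 0.0499]
 [0.4462 0.129 ]] rackframe [[-0.0767  0.0279]
 [-0.0946 -0.0503]
 [-0.1957 -0.0258]
 [-0.1759  0.0543]]
yaw -0.2929781169315751 ctr [0.484  0.0745]
b [[0.5962 0.208 ]
 [0.5933 0.1248]] rackframe [[-0.0296  0.1399]
 [-0.0288  0.0566]]
c [[ 0.5759  0.0082]
 [ 0.5763 -0.0756]] rackframe [[-0.041  -0.0607]
 [-0.037  -0.1443]]
bottle/jar [[ 0.6091  0.3279]
 [ 0.6549 -0.3313]]
```

```bash
cat > go.py <<'E'
# usage: go.py rx ry z [dyaw_deg] -> tool-axis shift (cm, deg) to the rack-frame pose; also prints current rack-frame pose
import sys,numpy as np
from bench import r
from scipy.spatial.transform import Rotation as Ro
O=np.array([.6196,.067]); th=-.042
o=r.get_obs(); R=Ro.from_rotvec(o["orientation"]).as_matrix()
Rk=np.array([[np.cos(th),-np.sin(th)],[np.sin(th),np.cos(th)]])
print("now",np.round(np.r_[(o["tcp_pos"][:2]-O)@Rk,o["tcp_pos"][2]],4),"yaw",round(np.degrees(np.arctan2(R[1,1],R[0,1])-th)-90,2),"F",np.round(o["contact_force"],1),"t",o["clock"],"q",np.round(o["joints"],2))
a=[float(v) for v in sys.argv[1:]]
for i in range(0,len(a)-3,4):
    p=np.r_[O+Rk@a[i:i+2],a[i+2]]
    d=R.T@(p-o["tcp_pos"])*100
    yaw=np.degrees(np.arctan2(R[1,1],R[0,1])); tw=-(a[i+3]+90+np.degrees(th)-yaw)
    print("move",np.round(d,2),"twist",round(tw,2))
E
python3 go.py -.08 .1 .12 0 -.08 .1 .025 0 -.23 0.005 .12 0
```

```text
now [-0.38    0.5388  0.2444] yaw -20.5 F [-0.5 -0.1  0.6] t 0.1 q [-1.28  0.48  0.02  1.56 -0.01  1.11 -0.08]
move [-43.46 -30.57  12.5 ] twist -20.5
move [-43.46 -30.56  22.  ] twist -20.5
move [-32.74 -44.73  12.52] twist -20.5
```

>>> {"method": "move_arm", "body": {
  "rows": [-43.5, -30.6, 12.5, -20.5, -43.5, -30.6, 12.5, -20.5, -43.5, -30.6, 12.5, -20.5, -43.5, -30.6, 12.5, -20.5, -43.5, -30.6, 12.5, -20.5, -43.5, -30.6, 12.5, -20.5, -43.5, -30.6, 12.5, -20.5, -43.5, -30.6, 12.5, -20.5, -43.5, -30.6, 12.5, -20.5, -43.5, -30.6, 12.5, -20.5],
  "fingers": 0.5
}}

```text
clock: 1.35
tcp_pos: [0.5455, 0.1654, 0.1192]
orientation: [-0.078, -3.14, 0.005]
contact_force: [-0.2, -0.1, -0.2]
grip_width: 0.0425
gripper_force: 0.0
```

```bash
python3 go.py -.08 .1 .12 0 -.08 .1 .025 0
```

```text
now [-0.0782  0.0952  0.1192] yaw -0.43 F [-0.2 -0.1 -0.2] t 1.35 q [-0.46  0.46  0.07  1.92 -0.04  0.76  1.15]
move [ 0.19  0.48 -0.08] twist -0.43
move [0.18 0.51 9.41] twist -0.43
```

>>> {"method": "move_arm", "body": {
  "rows": [0.2, 0.5, 5, -0.4, 0.2, 0.5, 9.4, -0.4, 0.2, 0.5, 9.4, -0.4, -1.5, 0.5, 9.4, -0.4, -3, 0.5, 9.4, -0.4, -4, 0.5, 9.4, -0.4, -4.5, 0.5, 9.4, -0.4, -5, 0.5, 9.4, -0.4, -5.4, 0.5, 9.4, -0.4, -5.6, 0.5, 9.4, -0.4]
}}

```text
clock: 2.6
tcp_pos: [0.6004, 0.1734, 0.0262]
orientation: [-0.055, -3.141, -0.0]
contact_force: [-3.0, 1.0, 2.2]
grip_width: 0.0425
gripper_force: 1.8
```

```bash
python3 go.py -.018 .1 .025 0; python3 -c "
from bench import r;import cv2;f=r.grab_frame('top');g=r.grab_frame('scene')
a=cv2.resize(f[155:300,165:315],None,fx=2.6,fy=4);b=cv2.resize(g[180:300,240:390],None,fx=2.6,fy=4.83)
h=min(len(a),len(b));cv2.imwrite('pics/p2.png',cv2.hconcat([a[:h],b[:h]]))"
```

```text
now [-0.0237  0.1055  0.0262] yaw 0.41 F [-3.   1.   2.2] t 2.6 q [-0.42  0.66  0.05  1.82 -0.05  0.65  1.2 ]
move [-0.56 -0.55  0.12] twist 0.41
```

View pics/p2.png

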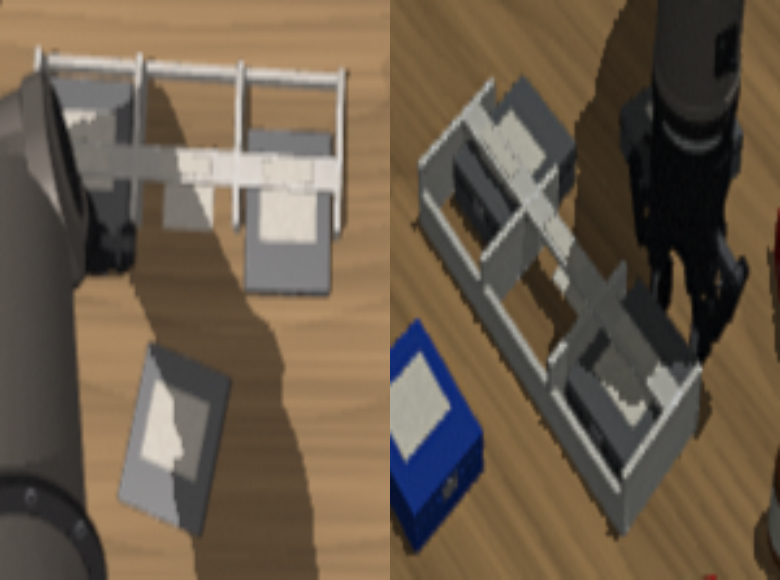

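Box b is moving back cleanly (in the top half of the view its far edge is near the back wall, left bay). I'll push until the force rises.

>>> {"method": "move_arm", "body": {
  "rows": [-0.2, -0.4, 0, 0.4, -0.4, -0.4, 0, 0.4, -0.6, -0.4, 0, 0.4, -0.7, -0.4, 0, 0.4]
}}

```text
clock: 3.2
tcp_pos: [0.6073, 0.1689, 0.0262]
orientation: [-0.066, -3.141, 0.0]
contact_force: [-3.3, -0.1, 0.6]
grip_width: 0.0428
gripper_force: 1.3
```

```bash
python3 go.py -.018 .1 .025 0
```

```text
now [-0.0165  0.1013  0.0262] yaw -0.01 F [-3.3 -0.1  0.6] t 3.2 q [-0.41  0.67  0.05  1.81 -0.05  0.66  1.2 ]
move [ 0.15 -0.13  0.12] twist -0.01
```

>>> {"method": "move_arm", "body": {
  "rows": [-0.2, 0, 0, 0, -0.3, 0, 0, 0]
}}

```text
clock: 3.45
tcp_pos: [0.6091, 0.1687, 0.0262]
orientation: [-0.066, -3.138, 0.001]
contact_force: [-8.2, -0.6, 6.9]
grip_width: 0.0426
gripper_force: 4.0
```

>>> {"method": "move_arm", "body": {
  "rows": [-0.2, 0, 0, 0, -0.3, 0, 0, 0]
}}

```text
clock: 3.7
tcp_pos: [0.6092, 0.1688, 0.0259]
orientation: [-0.065, -3.132, 0.002]
contact_force: [-16.5, 0.3, 12.9]
grip_width: 0.0429
gripper_force: 8.0
```

Box b is home (force rose and motion stopped at rack x ≈ -0.015). Next is box c.

>>> {"method": "move_arm", "body": {
  "rows": [2, 0, 0, 0, 5, 0, -2, 0, 7.7, -4, -6, 0, 7.7, -10, -6, 0, 7.7, -16, -6, 0, 7.7, -20.1, -6, 0, 7.7, -20.1, -6, 0, 7.7, -20.1, -6, 0]
}}

```text
clock: 4.7
tcp_pos: [0.5287, -0.0283, 0.0865]
orientation: [0.066, 3.139, 0.001]
contact_force: [0.3, 1.0, -0.6]
grip_width: 0.0427
gripper_force: 0.0
```

```bash
python3 go.py -.09 -.1 .025 0
```

```text
now [-0.0868 -0.099   0.0865] yaw 0.0 F [ 0.3  1.  -0.6] t 4.7 q [-0.12  0.45  0.07  2.04 -0.05  0.65  1.51]
move [ 0.33 -0.1   6.15] twist 0.0
```

>>> {"method": "move_arm", "body": {
  "rows": [0.2, -0.3, 3, 0, 0.2, -0.3, 6.1, 0, 0, -0.2, 6.1, 0, -2, -0.1, 6.1, 0, -3.5, -0.1, 6.1, 0, -4.5, -0.1, 6.1, 0, -5.3, -0.1, 6.1, 0, -6, -0.1, 6.1, 0, -6.5, -0.1, 6.1, 0, -6.9, -0.1, 6.1, 0]
}}

```text
clock: 5.95
tcp_pos: [0.5967, -0.0329, 0.0252]
orientation: [-0.066, -3.14, 0.0]
contact_force: [-3.8, 0.1, 3.9]
grip_width: 0.0429
gripper_force: 2.0
```

>>> {"method": "move_arm", "body": {
  "rows": [-0.2, 0, 0, 0, -0.4, 0, 0, 0, -0.5, 0, 0, 0]
}}

```text
clock: 6.32
tcp_pos: [0.6011, -0.033, 0.0251]
orientation: [-0.066, -3.139, 0.0]
contact_force: [-7.3, 0.8, 4.6]
grip_width: 0.0427
gripper_force: 3.4
```

```bash
python3 go.py -.0145 -.1 .025 0
```

```text
now [-0.0143 -0.1007  0.0251] yaw -0.0 F [-7.3  0.8  4.6] t 6.325 q [-0.1   0.64  0.06  1.88 -0.06  0.62  1.53]
move [0.02 0.07 0.01] twist -0.0
```

>>> {"method": "move_arm", "body": {
  "rows": [-0.2, 0, 0, 0, -0.3, 0, 0, 0]
}}

```text
clock: 6.58
tcp_pos: [0.6011, -0.033, 0.0247]
orientation: [-0.066, -3.133, -0.0]
contact_force: [-14.2, 1.7, 10.4]
grip_width: 0.0428
gripper_force: 7.2
```

>>> {"method": "move_arm", "body": {
  "rows": [2, 0, 0, 0, 5, 0, -2, 0, 9, 0, -7, 0, 13, 5, -7, 0, 17, 8, -7, 0, 21, 10.5, -7, 0, 22, 10.5, -7, 0, 22, 10.5, -7, 0, 22, 10.5, -7, 0]
}}

```text
clock: 7.7
tcp_pos: [0.3913, 0.0807, 0.0956]
orientation: [0.069, 3.139, 0.001]
contact_force: [-0.2, -0.1, -0.2]
grip_width: 0.0426
gripper_force: 0.0
```

```bash
python3 go.py -.22 0.0 .025 0 -.217 0.0 .025 -10
```

```text
now [-0.2287  0.0041  0.0956] yaw -0.1 F [-0.2 -0.1 -0.2] t 7.7 q [-0.4   0.27  0.04  2.32 -0.02  0.55  1.19]
move [-0.85 -0.41  7.06] twist -0.1
move [-1.15 -0.41  7.06] twist 9.9
```

Box c is home, and the arm reaches behind the loose box. I'll descend and square it with a two-finger push.

>>> {"method": "move_arm", "body": {
  "rows": [0, -0.4, 4, 0, 0, -0.4, 7, 0, 0, -0.4, 7, 0]
}}

```text
clock: 8.07
tcp_pos: [0.3891, 0.076, 0.0239]
orientation: [-0.069, -3.138, 0.002]
contact_force: [0.6, 1.0, 0.4]
grip_width: 0.0428
gripper_force: 0.0
```

```bash
python3 go.py -.17 0.0 .025 0
```

```text
now [-0.2307 -0.0006  0.0239] yaw -0.1 F [0.6 1.  0.4] t 8.075 q [-0.37  0.43  0.03  2.35 -0.03  0.36  1.21]
move [-6.07  0.07 -0.13] twist -0.1
```

>>> {"method": "move_arm", "body": {
  "rows": [-1.5, 0, 0, 0, -2.3, 0, 0, 0, -2.9, 0, 0, 0, -3.5, 0, 0, 0, -4.1, 0, 0, 0, -4.7, 0, 0, 0, -5.3, 0, 0, 0, -5.8, 0, 0, 0, -6.2, 0, 0, 0, -6.2, 0, 0, 0]
}}

```text
clock: 9.32
tcp_pos: [0.4522, 0.0748, 0.0254]
orientation: [0.066, 3.139, 0.001]
contact_force: [-0.7, 0.6, -1.1]
grip_width: 0.0426
gripper_force: 0.0
```

```bash
python3 go.py -.17 0.0 .025 0; python3 -c "
from bench import r;import cv2;f=r.grab_frame('top');g=r.grab_frame('scene');cv2.imwrite('pics/t3.png',f)
a=cv2.resize(f[155:300,165:315],None,fx=2.6,fy=4);b=cv2.resize(g[180:300,240:390],None,fx=2.6,fy=4.83)
h=min(len(a),len(b));cv2.imwrite('pics/p3.png',cv2.hconcat([a[:h],b[:h]]))"
```

```text
now [-0.1675  0.0008  0.0254] yaw 0.01 F [-0.7  0.6 -1.1] t 9.325 q [-0.32  0.49  0.03  2.22 -0.03  0.44  1.26]
move [ 0.25 -0.08  0.04] twist 0.01
```

View pics/p3.png

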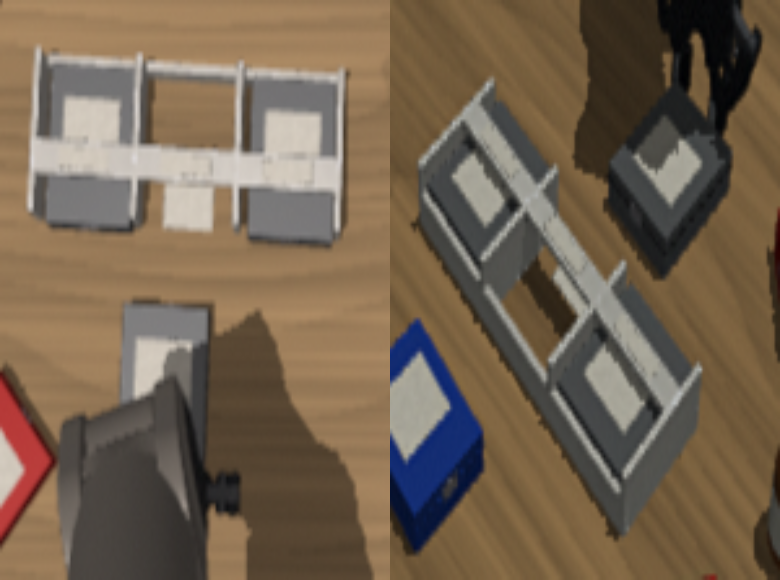

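b and c are now home and level, and the loose box is square. Its front corners are at (122,303) and (212,306), so it sits somewhat left of the bay. I'll measure the offset.

Run:
```python
from h import *
O=np.array([.6196,.067]); th=-.042
Rk=np.array([[np.cos(th),-np.sin(th)],[np.sin(th),np.cos(th)]])
P=lambda c:np.asarray(c,float)/[2.6,4]+[165-.3,155-.375]
for n,pts in(("loose",[(122,303),(212,306),(206,440)]),("b",[(47,226),(132,230)]),("c",[(250,241),(332,245)])):
    print(n,np.round((onz("top",P(pts),.035)-O)@Rk,4))
# bay wall inner edges, middle, tops at front
print("walls",np.round((onz("top",P([(134,220),(141,220),(236,226),(243,226)]),.05)-O)@Rk,4))
# sub-pixel: gray profile across front part of the loose box
f=cv2.imread("pics/t3.png"); g=cv2.cvtColor(f,cv2.COLOR_BGR2HSV)[:,:,1].astype(int)
for row in(233,236,240): print(row,g[row,206:252])
```

```text
loose [[-0.0532  0.0595]
 [-0.051  -0.0288]
 [-0.1362 -0.0278]]
b [[-0.0072  0.1366]
 [-0.0059  0.0527]]
c [[-0.0075 -0.0639]
 [-0.0063 -0.1449]]
walls [[-0.0012  0.0491]
 [-0.0009  0.0423]
 [-0.0004 -0.0505]
 [-0.0001 -0.0573]]
233 [109 109 108 107 109 103  48   2   2   2   2   2   0   2   2   2   4   4
   4   4   2   2   2   4   4   4   4   4   4   4   6   6   4   2   2   2
   2   2   2  58  99 107 108 107 109 109]
236 [107 107 107 107 107  96  31   2   0   0   2   4   4   4   4   4   4   4
   2   4   4   6   4   4   2   4   4   4   2   2   2   4   2   2   2   4
   2   2   2  64 101 107 108 109 108 109]
240 [107 107 107 107 107  83  14   2   4   4   8  19  26  23  24  24  24  24
  23  23  23  23  23  22  23  21  23  22  20  20  20  19  17   6   4   2
   3   3   3  78 108 110 108 110 108 108]
```

Run:
```python
from h import *
O=np.array([.6196,.067]); th=-.042
Rk=np.array([[np.cos(th),-np.sin(th)],[np.sin(th),np.cos(th)]])
f=cv2.imread("pics/t3.png"); g=cv2.cvtColor(f,cv2.COLOR_BGR2HSV)[:,:,1].astype(float)
def edges(row,a,b,z):
    s=g[row,a:b]-60; i=np.nonzero(s[:-1]*s[1:]<0)[0]
    x=a+i+s[i]/(s[i]-s[i+1])
    print(row,np.round(x,2),np.round(((onz("top",np.c_[x,0*x+row],z)-O)@Rk),4).tolist())
for row in(232,235,238): edges(row,200,255,.035)
for row in (206,208,209): edges(row,172,302,.05)
```

```text
232 [211.96 244.56] [[-0.0573, 0.0584], [-0.0535, -0.0247]]
235 [211.63] [[-0.065, 0.0587]]
238 [211.49 244.89] [[-0.0727, 0.0586], [-0.0687, -0.0264]]
206 [174.75 219.38 227.31 246.46 253.74 257.29 259.64 295.74] [[0.0031, 0.1549], [0.0084, 0.0418], [0.0094, 0.0217], [0.0116, -0.0269], [0.0125, -0.0454], [0.0129, -0.0544], [0.0132, -0.0604], [0.0175, -0.152]]
208 [177.12 219.28 227.3  246.43 253.67 257.29 259.57 295.55] [[-0.0017, 0.1485], [0.0033, 0.0417], [0.0042, 0.0214], [0.0065, -0.0271], [0.0074, -0.0455], [0.0078, -0.0547], [0.0081, -0.0605], [0.0124, -0.1518]]
209 [178.95 180.68 181.21 219.25 227.28 246.44 253.59 257.25 259.54 295.54] [[-0.0041, 0.1437], [-0.0038, 0.1393], [-0.0038, 0.1379], [0.0007, 0.0416], [0.0017, 0.0213], [0.004, -0.0273], [0.0048, -0.0454], [0.0053, -0.0547], [0.0055, -0.0605], [0.0098, -0.1519]]
```

Rack y-centre ≈ 0 and box centre y ≈ +0.0165, so it needs a 16 mm side nudge to the right. I'll use closed fingers on its left side.

>>> {"method": "move_arm", "body": {
  "rows": [1.5, 0, 0, 0, 2, 2, -5, 0, 0, 6, -7, 0, -4, 9, -7, 0, -6, 9.2, -7, 0, -6, 9.2, -7, 0, -6, 9.2, -7, 0, -6, 9.2, -3, 0, -6, 9.2, -0.5, 0, -6, 9.2, -0.5, 0],
  "fingers": 0
}}

```text
clock: 10.68
tcp_pos: [0.5123, 0.1629, 0.0288]
orientation: [-0.066, -3.136, 0.003]
contact_force: [-0.5, -0.4, 0.5]
grip_width: -0.0002
gripper_force: 0.0
```

```bash
python3 go.py -.107 0.06 .03 0
```

```text
now [-0.1112  0.0913  0.0288] yaw -0.0 F [-0.5 -0.4  0.5] t 10.675 q [-0.45  0.56  0.04  2.03 -0.04  0.55  1.14]
move [-0.42 -3.13 -0.12] twist -0.0
```

>>> {"method": "move_arm", "body": {
  "rows": [-0.3, -1, 0, 0, -0.4, -1.6, 0, 0, -0.4, -2.2, 0, 0, -0.4, -2.7, 0, 0, -0.4, -3.1, 0, 0, -0.4, -3.1, 0, 0]
}}

```text
clock: 11.42
tcp_pos: [0.5179, 0.1325, 0.0304]
orientation: [0.066, 3.14, 0.0]
contact_force: [0.1, 1.4, 1.0]
grip_width: 0.0
gripper_force: 1.0
```

```bash
cat > loc.py <<'E'
from h import *
import sys
O=np.array([.6196,.067]); th=-.042
Rk=np.array([[np.cos(th),-np.sin(th)],[np.sin(th),np.cos(th)]])
f=r.grab_frame("top"); cv2.imwrite(sys.argv[1],f)
g=cv2.cvtColor(f,cv2.COLOR_BGR2HSV)[:,:,1].astype(float)
for row in range(222,262,4):
    a=200;s=g[row,a:270]-60; i=np.nonzero(s[:-1]*s[1:]<0)[0]
    x=a+i+s[i]/(s[i]-s[i+1])
    if len(x): print(row,np.round(((onz("top",np.c_[x,0*x+row],.035)-O)@Rk),4).tolist())
E
python3 loc.py pics/t4.png; python3 go.py
```

```text
222 [[-0.0324, 0.0739]]
226 [[-0.0425, 0.0702]]
230 [[-0.0525, 0.0644]]
234 [[-0.0625, 0.0593], [-0.0619, 0.0473], [-0.058, -0.0376]]
238 [[-0.0723, 0.0502], [-0.0722, 0.0482], [-0.0682, -0.0378]]
242 [[-0.0784, -0.0378]]
246 [[-0.0886, -0.0373]]
250 [[-0.0988, -0.0377]]
254 [[-0.1089, -0.038]]
258 [[-0.119, -0.0379]]
now [-0.1045  0.0612  0.0303] yaw -0.01 F [0.9 2.1 0.9] t 11.475 q [-0.39  0.56  0.03  2.04 -0.03  0.54  1.19]
```

>>> {"method": "move_arm", "body": {
  "rows": [0, -0.2, 0, 0, 0, -0.45, 0, 0, 0, -0.45, 0, 0]
}}

```text
clock: 11.85
tcp_pos: [0.5174, 0.1279, 0.0302]
orientation: [-0.066, -3.141, 0.0]
contact_force: [0.6, 2.2, 2.6]
grip_width: -0.0001
gripper_force: 1.1
```

```bash
python3 loc.py pics/t5.png|tail -6; python3 go.py
```

```text
238 [[-0.0722, 0.0472], [-0.072, 0.044], [-0.068, -0.0421]]
242 [[-0.0782, -0.0419]]
246 [[-0.0884, -0.0421]]
250 [[-0.0986, -0.0425]]
254 [[-0.1087, -0.0421]]
258 [[-0.1188, -0.0425]]
now [-0.1047  0.0566  0.0302] yaw -0.01 F [-0.1  2.4  2.2] t 11.9 q [-0.39  0.55  0.03  2.05 -0.03  0.54  1.2 ]
```

Centred. Now behind it, and push in.

>>> {"method": "move_arm", "body": {
  "rows": [0, 2, 0, 0, 0, 2, -6, 0, 4, 0, -7, 0, 9, -5, -7, 0, 9, -5.6, -7, 0, 9, -5.6, -7, 0, 9, -5.6, -3, 0, 9, -5.6, 0.5, 0, 9, -5.6, 0.5, 0],
  "fingers": 0.5
}}

```text
clock: 13.02
tcp_pos: [0.4248, 0.077, 0.0234]
orientation: [-0.064, -3.137, 0.002]
contact_force: [-0.3, 0.9, 0.2]
grip_width: 0.0428
gripper_force: 0.0
```

```bash
python3 go.py -.1 0 .025 0
```

```text
now [-0.195   0.0019  0.0234] yaw 0.08 F [-0.3  0.9  0.2] t 13.025 q [-0.35  0.47  0.03  2.27 -0.04  0.41  1.24]
move [-9.5  -0.2  -0.19] twist 0.08
```

>>> {"method": "move_arm", "body": {
  "rows": [-1.5, -0.1, -0.1, 0, -3, -0.1, -0.1, 0, -4, -0.1, -0.1, 0, -5, -0.1, -0.1, 0, -5.8, -0.1, -0.1, 0, -6.6, -0.1, -0.1, 0, -7.4, -0.1, -0.1, 0, -8.2, -0.1, -0.1, 0, -8.9, -0.1, -0.1, 0, -9.5, -0.1, -0.1, 0]
}}

```text
clock: 14.28
tcp_pos: [0.5208, 0.0711, 0.0263]
orientation: [0.066, 3.141, 0.0]
contact_force: [-3.2, -0.4, 3.3]
grip_width: 0.0429
gripper_force: 1.7
```

```bash
python3 go.py -.0145 0 .025 0; python3 -c "
from bench import r;import cv2;f=r.grab_frame('top');g=r.grab_frame('scene')
a=cv2.resize(f[155:300,165:315],None,fx=2.6,fy=4);b=cv2.resize(g[180:300,240:390],None,fx=2.6,fy=4.83)
h=min(len(a),len(b));cv2.imwrite('pics/p4.png',cv2.hconcat([a[:h],b[:h]]))"
```

```text
now [-0.0989 -0.0001  0.0263] yaw -0.0 F [-3.2 -0.4  3.3] t 14.275 q [-0.28  0.55  0.04  2.06 -0.04  0.52  1.31]
move [-8.44  0.01  0.13] twist -0.0
```

View pics/p4.png

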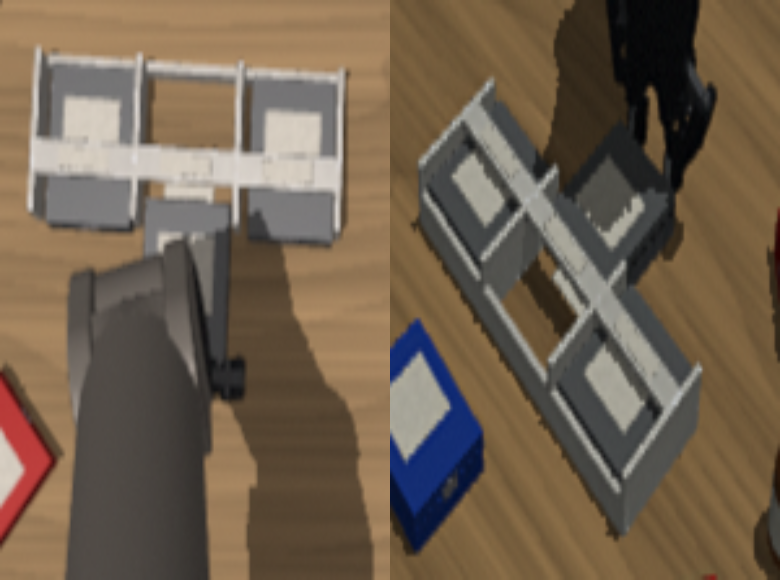

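The loose box's front end is in the middle bay (its front edge runs (146,200)-(229,204) between the walls), straight. I'll push on home.

>>> {"method": "move_arm", "body": {
  "rows": [-0.9, 0, 0.1, 0, -1.8, 0, 0.1, 0, -2.7, 0, 0.1, 0, -3.6, 0, 0.1, 0, -4.5, 0, 0.1, 0, -5.3, 0, 0.1, 0, -6.1, 0, 0.1, 0, -6.8, 0, 0.1, 0, -7.3, 0, 0.1, 0, -7.8, 0, 0.1, 0]
}}

```text
clock: 15.62
tcp_pos: [0.5979, 0.0678, 0.0253]
orientation: [-0.066, -3.14, 0.0]
contact_force: [-2.9, 0.6, 2.0]
grip_width: 0.0427
gripper_force: 1.5
```

>>> {"method": "move_arm", "body": {
  "rows": [-0.2, 0, 0, 0, -0.4, 0, 0, 0, -0.6, 0, 0, 0, -0.7, 0, 0, 0]
}}

```text
clock: 16.12
tcp_pos: [0.6051, 0.0675, 0.0253]
orientation: [-0.066, -3.141, -0.0]
contact_force: [-3.4, 0.5, 3.0]
grip_width: 0.0426
gripper_force: 2.0
```

```bash
python3 go.py -.0145 0 .025 0
```

```text
now [-0.0146 -0.0001  0.0253] yaw 0.0 F [-3.4  0.5  3. ] t 16.125 q [-0.24  0.65  0.04  1.86 -0.04  0.63  1.35]
move [-0.01  0.01  0.03] twist 0.0
```

>>> {"method": "move_arm", "body": {
  "rows": [-0.2, 0, 0, 0, -0.4, 0, 0, 0]
}}

```text
clock: 16.38
tcp_pos: [0.6051, 0.0675, 0.0247]
orientation: [-0.065, -3.133, 0.001]
contact_force: [-16.2, 1.3, 12.4]
grip_width: 0.0432
gripper_force: 8.1
```

>>> {"method": "move_arm", "body": {
  "rows": [-0.1, 0, 0, 0, -0.2, 0, 0, 0]
}}

```text
clock: 16.62
tcp_pos: [0.6051, 0.0674, 0.0245]
orientation: [-0.065, -3.129, 0.002]
contact_force: [-19.4, 1.3, 14.5]
grip_width: 0.0429
gripper_force: 9.9
```

Home. I'll retract and check the row.

>>> {"method": "move_arm", "body": {
  "rows": [2, 0, 0, 0, 5, 0, 0, 0, 9, 0, -6, 0, 14, 0, -10, 0, 20, 0, -12, 0, 20, 0, -12, 0, 20, 0, -12, 0, 20, 0, -12, 0]
}}

```text
clock: 17.62
tcp_pos: [0.4129, 0.0758, 0.1451]
orientation: [0.067, 3.14, 0.0]
contact_force: [0.6, -0.6, 0.0]
grip_width: 0.0425
gripper_force: 0.0
```

```bash
python3 -c "
from bench import r;import cv2;f=r.grab_frame('top');g=r.grab_frame('scene')
a=cv2.resize(f[155:300,165:315],None,fx=2.6,fy=4);b=cv2.resize(g[180:300,240:390],None,fx=2.6,fy=4.83)
h=min(len(a),len(b));cv2.imwrite('pics/p5.png',cv2.hconcat([a[:h],b[:h]]))"
```

```text
(no output)
```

View pics/p5.png

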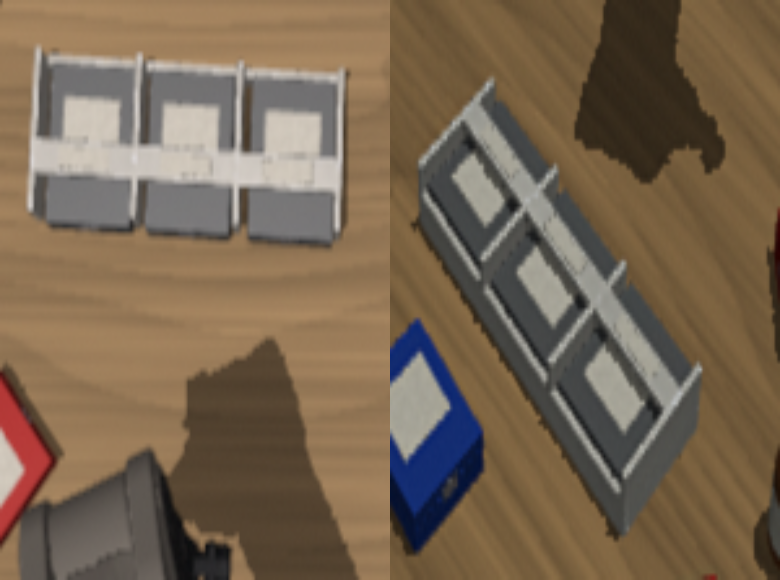

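All three boxes are home, with their front ends in one even row along (47,228)-(332,243).

```bash
python3 -c "
from bench import r;print(r.hand_in())"
```

```text
the job is handed in; nothing more can be done
None
```

The loose box was slid into the middle bay and the two protruding boxes pushed home; the last pictures show all three against the back in one even row, and the job is handed in (the hand-in returned no verdict).

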